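Put a casting ring away in the bench drawer

ROBOT

A 6-joint arm with a two-finger parallel gripper is mounted at the origin on a cart in front of the work surface, level with it; the furniture and walls round the work are solid. World frame = base frame: x ahead of the robot, y to its left, z up, the work surface at z = 0. Lengths are in m, angles in rad, forces in N, time in s.
With the tool pointing down it reaches from about 0.25 to 0.775 m from the base axis. Payload 4 kg.
Tool frame: the origin (TCP) lies midway between the tips of the shut fingers; the grasp point (between the pads) lies 19 mm behind it; y points along the fingers, z is the direction in which the jaws open and shut, and the axes are right-handed (so a half turn about y gives the same grasp; the last joint's range is limited). The gripper opens to 94 mm and grips with 3 to 60 N. Pads are 16 mm wide; open, the fingers measure 119 mm over their backs; the gripper's body (75 mm by 177 mm) begins 78 mm behind the grasp point.
Start: joints at [1.238, 0.087, 1.371, -0, 1.684, -0.103], TCP at [0.125, 0.536, 0.206] pointing down, gripper open.
Joint ranges: [-3.1, 3.1], [-0.76, 2.03], [0.27, 2.55], [-1.08, 4.22], [0.17, 2.65], [-2.57, 2.57]. Speed limits (rad/s): [2.79, 2.79, 3.14, 3.14, 3.14, 3.14].

INTERFACE

Orientations are given as [roll, pitch, yaw] about the fixed x, y, z axes, in that order (R = Rz(yaw) Ry(pitch) Rx(roll)).
In Python, from bench import robot gives the robot as it stands.
- The arm moves only by the shell command python3 -m creep 'ROWS'. ROWS is JSON, a list of rows, each a list of 5 numbers: the shift along the tool's x, y, z scaled (see below), then the turn about the tool's y scaled (see below), then the gripper command: -1 is shut, 1 is fully open, values between are in proportion. A call has 1 to 20 rows; each row shifts and turns the commanded pose from where the row before left it, along the tool's axes as they then stand; what a row does not reach is not made up. The controller multiplies each number of a shift by 2.5 cm and each number of a turn by 0.12 rad. A row lasts 1/8 s, in which the tool goes at most 62.5 mm and 10.7 degrees, less where a joint would pass 70% of its speed; a pose out of reach is approached as far as the arm can. A call with a number of a shift or a turn outside -1 to 1 is refused whole. A call with a gripper value outside its range is refused whole. The fingers move at their own pace and stop on an object; the grip force is fixed at half the most. Time passes only in rows, so rows that do not move let the fingers close. It gives the time, the measured TCP pose, the force and the opening at its end, in the units of the state.
- robot.get_obs(): the state, without advancing time (a new reading comes with each control period).
- robot.snapshot(name): name is "scene" or "top" or "wrist"; returns a dict with "frame" (420x560x3 uint8, blue, green, red), "fx", "fy", "cx", "cy" (pixels), "dist" ([k1, k2, p1, p2, k3] as OpenCV has them; the pictures are not rectified), "world_from_camera" (4x4, takes a point from camera to world coordinates); the wrist camera has in their place "tool_from_camera" (4x4, takes a point from camera to tool coordinates, whose origin is the TCP and whose axes are the tool frame's). Camera axes: x right, y up, looking along -z (the intrinsics and any distortion apply to the point x, -y, -z); pixel columns grow to the right and rows downward; lengths in m; the calibration is good to about 2 mm. A picture is of the moment at which its call begins: read the wrist's pose just before it. There is no depth.
- robot.close_job(): hands the job in, once; it reports no verdict.
Trained networks look in the newest picture that a camera, given by its name, has taken for a name from the list of things; names that differ only in an ending like _2 or _b are one class to them, and where a whole thing is asked for, a point or a joint stands for the part that bears it (a point fixed in the world has none). Each returns a list of dicts, best first, with "p" (0 to 1); they miss things now and then, are a little off and sometimes report something else, mostly with a low value. They report only what shows in the picture. A call takes as long as a camera call. They do not tell look-alikes from the thing itself.
- robot.look_for(label, camera): "box" ([left, top, width, height] in pixels, round what is visible of it).
- robot.spot_point(label, camera): "centre" ([column, row] in pixels: a listed point, or the origin of a listed thing).
The state is a dict: "time": time; "joint_positions": joint angles; "qvel": joint speeds; "joint_torque": joint torques, N m; "tool_pos": TCP position; "ee_rot": TCP orientation; "wrist_force": force on the tool from outside, world axes, zero at the start; "wrist_torque": the same for the moment, N m; "width": finger opening in m.
Only numpy, scipy, OpenCV 4.12 (cv2) and the standard library are available. Lean on these libraries where they do the work, as an engineer would, in place of code of your own. Each camera call takes 0.05 s, during which the arm holds its last target. There are 200 camera calls.

TASK

Pull the drawer of the small bench cabinet open by its handle, stand the casting ring from the right-hand part of the worktop in the compartment that already holds the larger casting ring, and push the drawer fully shut again. Everything in the drawer must stay standing in its compartment, and the other things on the bench must be left where they are.

Things in the scene. Friction and masses are not known exactly. Their poses are not given: they have to be found in the camera images.
- cabinet: Low grey one-drawer cabinet, fixed: 270 deep (own x) x 260 wide (own y) x 114 mm high; a bur box and a cast are fixed on its rear top. Origin: centre of its underside. The drawer opens along own -x, roughly to the robot's right. The top (underside 98 mm high) projects 44 mm past the front plane (own x = -135 mm) over the handle, which must be reached from in front with a leaning tool.
- drawer (a joint): The drawer's slide in m: 0 = fully shut, 0.215 = fully open (moves along the cabinet's own -x). It stays where it is left; light, about 2 N of friction; it may start a few mm open.
- drawer_handle (a point): Middle of the handle's grip: an upright steel bow 10 mm thick (pinch it across own y), spanning 31 to 73 mm height, centre line 31 mm in front of the drawer's face; this point is at 52 mm height and, when shut, 10 mm in behind the edge of the overhanging top. Axes as the cabinet's. Moves with the drawer.
- left_bay (a point): Centre of the floor of the compartment on the own +y side of the drawer; axes as the cabinet's; moves with the drawer. Compartment 220 mm long (own x), 111 wide (own y), floor at 18 mm height; divider 15 and side walls 20 mm above the floor, drawer front up to 95 mm height. Its front end lies 111 mm along own -x. With the drawer fully open the front 160 mm are clear of the overhang.
- right_bay (a point): The same for the compartment on the own -y side; the two centres are 116 mm apart.
- ring: The casting ring to put away: a plain steel cylinder (solid to touch), 55 mm diameter, 55 mm high, standing upright on the worktop to the right of the cabinet as the robot sees it; about 90 g. Origin at the centre of its underside, z up.
- large_ring: The larger casting ring, a plain grey cylinder 67 mm diameter, 62 mm high, about 220 g, standing in one of the two compartments (left or right varies), near the middle of its length, leaving room in front of it. Origin at the centre of its underside.
- crucible: Melting crucible, a tapered cup 51 mm wide and 40 mm high, standing in the other compartment. Origin at the centre of its underside.
- felt_wheel: Pale polishing wheel lying flat on the worktop, 51 mm across, 14 mm high, a bystander. Origin at the centre of its underside.
- brush_wheel: Dark brush wheel lying flat, 57 mm across, 12 mm high, a bystander. Origin at the centre of its underside.
- pliers: Pliers lying flat, 54 x 168 x 13 mm, a bystander. Origin at the centre of the underside.
- carver: Thin hand tool lying flat, 13 x 181 x 13 mm, a bystander. Origin at the centre of the underside.
Things that resemble listed ones, but are neither listed nor needed, are in the scene too. Several things have the shape of the ring; the one meant has the colours described above.

How it is judged:
On the way, in this order (a step that is already met when the one before it is completed fails the run):
1. the drawer is pulled open at least 100 mm (value of joint drawer above 0.1 m), for 0.2 s.
2. the ring stands, let go, in the larger ring's compartment of the open drawer (((y of ring in the frame of left_bay between -0.045 and 0.045 m and x of ring in the frame of left_bay between -0.105 and 0.105 m and z of ring in the frame of left_bay between -0.006 and 0.006 m and angle between each of ring, large_ring, crucible's own z axis and vertical below 0.12 rad and y of large_ring in the frame of left_bay between -0.045 and 0.045 m and x of large_ring in the frame of left_bay between -0.105 and 0.105 m and z of large_ring in the frame of left_bay between -0.006 and 0.006 m and y of crucible in the frame of right_bay between -0.045 and 0.045 m and x of crucible in the frame of right_bay between -0.105 and 0.105 m and z of crucible in the frame of right_bay between -0.006 and 0.006 m) or (y of ring in the frame of right_bay between -0.045 and 0.045 m and x of ring in the frame of right_bay between -0.105 and 0.105 m and z of ring in the frame of right_bay between -0.006 and 0.006 m and angle between each of ring, large_ring, crucible's own z axis and vertical below 0.12 rad and y of large_ring in the frame of right_bay between -0.045 and 0.045 m and x of large_ring in the frame of right_bay between -0.105 and 0.105 m and z of large_ring in the frame of right_bay between -0.006 and 0.006 m and y of crucible in the frame of left_bay between -0.045 and 0.045 m and x of crucible in the frame of left_bay between -0.105 and 0.105 m and z of crucible in the frame of left_bay between -0.006 and 0.006 m)) and value of joint drawer above 0.06 m and contact force between the fingers and ring below 0.2 N), for 0.2 s.
At the end, for the whole second after the job is handed in: The drawer is shut (within 6 mm) and everything at rest; the ring and the larger ring stand upright (within 7 degrees) on the floor of one compartment, the crucible upright on the floor of the other (((y of ring in the frame of left_bay between -0.045 and 0.045 m and x of ring in the frame of left_bay between -0.105 and 0.105 m and z of ring in the frame of left_bay between -0.006 and 0.006 m and angle between each of ring, large_ring, crucible's own z axis and vertical below 0.12 rad and y of large_ring in the frame of left_bay between -0.045 and 0.045 m and x of large_ring in the frame of left_bay between -0.105 and 0.105 m and z of large_ring in the frame of left_bay between -0.006 and 0.006 m and y of crucible in the frame of right_bay between -0.045 and 0.045 m and x of crucible in the frame of right_bay between -0.105 and 0.105 m and z of crucible in the frame of right_bay between -0.006 and 0.006 m) or (y of ring in the frame of right_bay between -0.045 and 0.045 m and x of ring in the frame of right_bay between -0.105 and 0.105 m and z of ring in the frame of right_bay between -0.006 and 0.006 m and angle between each of ring, large_ring, crucible's own z axis and vertical below 0.12 rad and y of large_ring in the frame of right_bay between -0.045 and 0.045 m and x of large_ring in the frame of right_bay between -0.105 and 0.105 m and z of large_ring in the frame of right_bay between -0.006 and 0.006 m and y of crucible in the frame of left_bay between -0.045 and 0.045 m and x of crucible in the frame of left_bay between -0.105 and 0.105 m and z of crucible in the frame of left_bay between -0.006 and 0.006 m)) and value of joint drawer below 0.006 m and linear speed of each of ring, large_ring below 0.02 m/s); the robot touches nothing.
It fails at once if the larger ring or the crucible is tipped by more than 35 degrees (angle between any of large_ring, crucible's own z axis and vertical above 0.6 rad).
It fails at once if a bystander (felt wheel, brush wheel, pliers, carver) is moved by more than 40 mm (distance of any of felt_wheel, brush_wheel, pliers, carver from where it was at the start of the episode above 0.04 m).
It also fails if it takes over 72 s, if anything falls off the work surface, if the arm or the gripper's body presses on something with over 40 N, if the wrist force passes 120 N, or if a joint passes its speed limit or range.

## Working session

There is one attempt and no reset: what is moved stays moved. The work goes in short steps, Python scripts to look and compute and a shell command to move; the robot and the scene stay as the last step left them, time stands still between calls to the robot, and variables do not carry over. Pictures are saved under pics/ and viewed, on a budget of 10 in all, crops included, one or two more only if the job needs it, and the job is handed in when it is done.

```bash
ls; mkdir -p pics
python3 - <<'E'
from bench import robot
import cv2
print(robot.get_obs())
for n in ["scene","top"]:
    s=robot.snapshot(n); cv2.imwrite(f"pics/{n}0.png",s["frame"])
    print(n,s["fx"],s["fy"],s["cx"],s["cy"],s["dist"],s["world_from_camera"])
    for l in ["cabinet","drawer_handle","left_bay","right_bay","ring","large_ring","crucible","felt_wheel","brush_wheel","pliers","carver"]:
        print(l,[(round(d["p"],2),[round(v) for v in d["centre"]]) for d in robot.spot_point(l,n)][:5])
E
```

```text
pics
{'time': 0.0, 'joint_positions': array([ 1.23787033e+00,  8.79251180e-02,  1.37223095e+00,  1.27458369e-05,
        1.68354768e+00, -1.03107732e-01]), 'qvel': array([ 6.38156570e-05, -6.03786398e-05,  8.39711340e-04, -1.68392795e-04,
        1.05521071e-03,  2.40221960e-04]), 'joint_torque': array([ 1.13737558e-03, -3.40195835e+01, -3.02423537e+01,  7.18402234e-02,
        3.31817509e-02, -2.15054274e-04]), 'tool_pos': array([0.1251216 , 0.53503799, 0.2043323 ]), 'ee_rot': array([-1.57289491e+00,  2.29885768e-04, -2.29817086e-01]), 'wrist_force': array([ 0.47591765, -0.55138379,  0.41524379]), 'wrist_torque': array([ 0.03619412, -0.00065303, -0.06613186]), 'width': 0.09403149643514767}
scene 478.6604098298864 478.6604098298864 276.0221583830406 207.05761084370192 [-0.07350099  0.          0.          0.          0.        ] [[ 0.68753416  0.53459668 -0.49142972 -0.14057751]
 [-0.72597487  0.49109403 -0.48144277 -0.65083873]
 [-0.01603951  0.68777398  0.72574768  1.08165868]
 [ 0.          0.          0.          1.        ]]
cabinet [(0.63, [198, 175])]
drawer_handle [(0.55, [23
[... 255 characters left out ...]
341, 350])]
top 391.3286417788064 391.3286417788064 280.44861287128913 210.18262738072013 [-0.05936547  0.          0.          0.          0.        ] [[-0.02885274  0.98239788 -0.18455871  0.33884419]
 [-0.99957899 -0.02892143  0.00232038  0.0213846 ]
 [-0.00305817  0.18454796  0.98281875  1.06316116]
 [ 0.          0.          0.          1.        ]]
cabinet [(0.58, [159, 216])]
drawer_handle []
left_bay []
right_bay []
ring [(0.97, [391, 237]), (0.77, [358, 236]), (0.56, [393, 201])]
large_ring []
crucible []
felt_wheel [(0.67, [334, 275]), (0.59, [319, 159])]
brush_wheel [(0.78, [319, 159])]
pliers [(0.89, [382, 158]), (0.57, [360, 235])]
carver [(0.54, [383, 159]), (0.49, [430, 278])]
```

View pics/scene0.png

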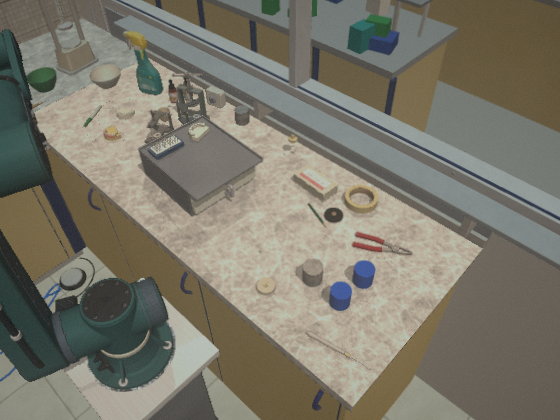

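View pics/top0.png

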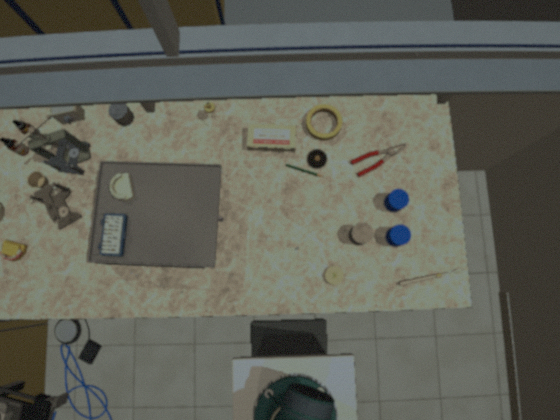

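The scene view shows the grey steel ring at (313,272), with two blue decoys beside it. The top view has the ring at (360,234), the cabinet top spanning about (98,163), (221,165), (216,268), (88,262), and the handle at about (222,219).

```bash
cat > h.py <<'E'
import numpy as np, cv2
from bench import robot
from scipy.spatial.transform import Rotation as R
def K(s): return np.array([[s["fx"],0,s["cx"]],[0,s["fy"],s["cy"]],[0,0,1]])
def toolT():
    o=robot.get_obs(); T=np.eye(4); T[:3,:3]=R.from_euler('xyz',o["ee_rot"]).as_matrix(); T[:3,3]=o["tool_pos"]; return T
def snap(n):
    T=toolT(); s=robot.snapshot(n)
    s["W"]=np.array(s["world_from_camera"]) if n!="wrist" else T@np.array(s["tool_from_camera"])
    return s
def plane(s,px,z):
    u=cv2.undistortPoints(np.array(px,float).reshape(-1,1,2),K(s),np.array(s["dist"],float)).reshape(-1,2)
    d=np.c_[u[:,0],-u[:,1],-np.ones(len(u))]@s["W"][:3,:3].T; c=s["W"][:3,3]
    return c+d*((z-c[2])/d[:,2])[:,None]
def proj(s,P):
    C=(np.atleast_2d(P)-s["W"][:3,3])@s["W"][:3,:3]; C=C*[1,-1,-1]
    return cv2.projectPoints(C,np.zeros(3),np.zeros(3),K(s),np.array(s["dist"],float))[0].reshape(-1,2)
E
python3 - <<'E'
from h import *
s=snap("top"); im=s["frame"]
hsv=cv2.cvtColor(im,cv2.COLOR_BGR2HSV)
m=((hsv[...,1]<60)&(hsv[...,2]<140)).astype(np.uint8)*255
m[:150]=0;m[280:]=0;m[:,:80]=0;m[:,240:]=0
m=cv2.morphologyEx(cv2.morphologyEx(m,cv2.MORPH_CLOSE,np.ones((25,25))),cv2.MORPH_OPEN,np.ones((15,15)))
c=max(cv2.findContours(m,0,2)[0],key=cv2.contourArea)
P=plane(s,c.reshape(-1,2),.114)[:,:2].astype(np.float32)
r=cv2.minAreaRect(P); print(r, cv2.boxPoints(r).round(4).tolist())
print("ring top img", plane(s,[[391,237],[358,236],[393,201]],0).round(3).tolist())
for l in ["ring","felt_wheel","brush_wheel","pliers","carver"]:
    print(l,[(round(d["p"],2),d["box"],plane(s,[[d["box"][0]+d["box"][2]/2,d["box"][1]+d["box"][3]/2]],.055 if l=="ring" else 0.01).round(3).tolist()) for d in robot.look_for(l,"top")])
s2=snap("scene")
for l,z in [("ring",0),("felt_wheel",0),("brush_wheel",0),("pliers",0),("cabinet",0),("drawer_handle",.052)]:
    d=robot.spot_point(l,"scene"); print(l,[(round(e["p"],2),plane(s2,[e["centre"]],z).round(3).tolist()) for e in d])
v=im.copy(); cv2.drawContours(v,[c],-1,(0,0,255),1)
a=cv2.resize(v[140:290,70:250],(720,600),interpolation=cv2.INTER_CUBIC); cv2.imwrite("pics/cab.png",a)
E
```

```text
((0.5216965675354004, 0.3286188244819641), (0.41821083426475525, 0.32948991656303406), 88.7236328125) [[0.3522999882698059, 0.12319999933242798], [0.6816999912261963, 0.11590000241994858], [0.691100001335144, 0.5339999794960022], [0.36169999837875366, 0.5412999987602234]]
ring top img [[0.455, -0.282, 0.0], [0.46, -0.191, 0.0], [0.555, -0.296, 0.0]]
ring [(0.86, [385.5, 225.7, 21.5, 22.9], [[0.448, -0.28, 0.055]]), (0.82, [350.7, 224.6, 21.2, 20.8], [[0.456, -0.189, 0.055]]), (0.73, [383.4, 189.4, 26.2, 20.5], [[0.547, -0.289, 0.055]])]
felt_wheel [(0.62, [326.5, 269.3, 16.3, 15.4], [[0.352, -0.12, 0.01]])]
brush_wheel [(0.68, [307.4, 148.6, 17.4, 22.9], [[0.677, -0.085, 0.01]])]
pliers [(0.77, [353.8, 142.9, 51.8, 34.9], [[0.671, -0.265, 0.01]])]
carver [(0.63, [401.0, 269.0, 59.0, 15.2], [[0.344, -0.378, 0.01]])]
ring [(0.8, [[0.457, -0.285, 0.0]]), (0.77, [[0.548, -0.292, 0.0]]), (0.71, [[0.463, -0.194, 0.0]])]
felt_wheel [(0.7, [[0.368, -0.104, 0.0]])]
brush_wheel [(0.75, [[0.459, -0.192, 0.0]]), (0.53, [[0.675, -0.096, 0.0]])]
pliers [(0.61, [[0.687, -0.264, 0.0]])]
cabinet [(0.79, [[0.521, 0.353, 0.0]])]
drawer_handle []
```

View pics/cab.png

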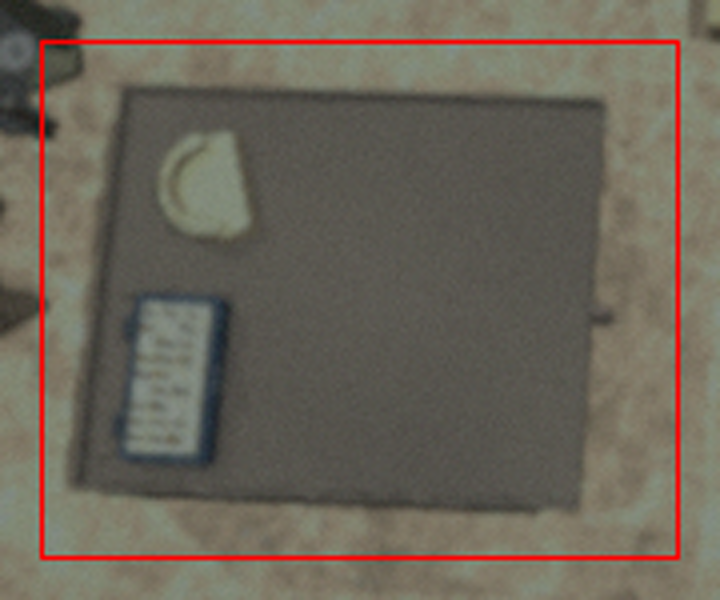

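The crop shows the mask caught the wrong region, but the cabinet-top corners are clear by eye: crop (603,102), (124,90), (80,488), (577,510), with the handle tip at (605,317). I'll fit a rigid rectangle to those corners.

Run:
```python
from h import *
from scipy.optimize import least_squares
s=snap("top")
px=np.array([[603,102],[124,90],[80,488],[577,510]])/4+[70,140]
P=plane(s,px,.114)[:,:2]
print(P.round(3).tolist(), [np.linalg.norm(P[i]-P[(i+1)%4]).round(3) for i in range(4)])
own=np.array([[-.179,-.13],[.135,-.13],[.135,.13],[-.179,.13]])
def T(p,q): c,d=np.cos(p[2]),np.sin(p[2]); return np.asarray(q)@np.array([[c,d],[-d,c]])+p[:2]
f=least_squares(lambda p:(T(p,own)-P).ravel(),[.5,.35,1.57]); p=f.x
print("cab",p.round(4),(f.fun*1e3).round(1))
for n,q in dict(handle=[-.135-.031,0],front=[-.179,0],open=[-.166-.215,0]).items(): print(n,T(p,q).round(4))
print("handle px: grip z .031,.073", plane(s,np.array([[605,317]])/4+[70,140],.06).round(3), proj(s,np.r_[T(p,[-.166,0]),.073]), proj(s,np.r_[T(p,[-.166,0]),.031]))
```

```text
[[0.636, 0.167], [0.655, 0.476], [0.402, 0.489], [0.381, 0.183]] [np.float64(0.31), np.float64(0.254), np.float64(0.307), np.float64(0.256)]
cab [0.52   0.3505 1.5098] [ 2.4 -2.8  2.9  1.6 -3.3  4.1 -2.  -2.9]
handle [0.5099 0.1848]
front [0.5091 0.1718]
open [ 0.4967 -0.0298]
handle px: grip z .031,.073 [[0.508 0.174 0.06 ]] [[216.15906645 217.75353824]] [[218.7383476  220.35192284]]
```

```bash
python3 -m creep '[[0,-0.3,0,1,1],[0,-0.3,0,1,1],[0,-0.3,0,1,1],[0,-0.3,0,1,1],[0,-0.3,0,1,1],[0,-0.3,0,1,1],[0,-0.3,0,1,1],[0,-0.3,0,1,1],[0,0,0,1,1],[0,0,0,1,1],[0,0,0,1,1],[0,0,0,0.7,1]]'; python3 -c "
from h import *
o=robot.get_obs();print(o['joint_positions'].round(3),toolT().round(3))"
```

```text
time: 3.4
tool_pos: [0.1253, 0.5356, 0.2655]
ee_rot: [-1.571, 0.0, -1.637]
wrist_force: [-0.4, 0.5, 0.0]
width: 0.0938
[ 1.238  0.084  1.257 -0.     1.801  1.304] [[-0.066  0.     0.998  0.125]
 [-0.998  0.    -0.066  0.536]
 [-0.    -1.     0.     0.266]
 [ 0.     0.     0.     1.   ]]
```

```bash
python3 -m creep '[[-1,0,-0.3,0,1],[-1,0,-0.3,0,1],[-1,0,-0.3,0,1],[-1,0,-0.3,0,1],[-1,0,-0.3,0,1],[-1,0,-0.3,0,1],[-1,0,-0.3,0,1],[-1,0,-0.3,0,1],[-1,0,-0.3,0,1],[-1,0,0,0,1],[-1,0,0,0,1],[-1,0,0,0,1],[-1,0,0,0,1],[-1,0,0,0,1]]'; python3 -c "
from h import *
o=robot.get_obs();print(o['joint_positions'].round(3),toolT().round(3))"
```

```text
time: 5.15
tool_pos: [0.0755, 0.8396, 0.2409]
ee_rot: [-1.569, 0.052, -1.634]
wrist_force: [-0.7, -0.1, -0.5]
width: 0.0936
[1.413 0.83  0.274 0.004 1.986 1.477] [[-0.063  0.005  0.998  0.075]
 [-0.997  0.052 -0.063  0.84 ]
 [-0.052 -0.999  0.002  0.241]
 [ 0.     0.     0.     1.   ]]
```

```bash
python3 -m creep '[[-1,0,0,0,1],[-1,0,0,0,1],[-1,0,0,0,1],[-1,0,0,0,1],[-1,0,0,0,1],[-1,0,0,0,1],[-1,0,0,0,1],[-1,0,0,0,1]]'; python3 -c "
from h import *
o=robot.get_obs();print(o['joint_positions'].round(3),toolT().round(3))"
```

```text
time: 6.15
tool_pos: [0.0767, 0.9082, 0.1954]
ee_rot: [-1.566, 0.177, -1.633]
wrist_force: [-0.5, -1.2, -1.0]
width: 0.094
[1.42  0.889 0.275 0.011 1.8   1.487] [[-0.061  0.015  0.998  0.077]
 [-0.982  0.176 -0.063  0.908]
 [-0.176 -0.984  0.004  0.195]
 [ 0.     0.     0.     1.   ]]
```

```bash
python3 -m creep '[[-1,-0.6,0,0,1],[-1,-0.6,0,0,1],[-1,-0.6,0,0,1],[-1,-0.6,0,0,1],[-1,-0.6,0,0,1],[-1,-0.6,0,0,1],[-1,-0.6,0,0,1],[-1,-0.6,0,0,1]]'; python3 -c "
from h import *
o=robot.get_obs();print(o['joint_positions'].round(3),toolT().round(3))"
```

```text
time: 7.15
tool_pos: [0.0741, 0.9231, 0.2829]
ee_rot: [-1.563, 0.332, -1.632]
wrist_force: [-0.6, -0.8, -0.2]
width: 0.0942
[1.422 0.8   0.275 0.021 1.735 1.492] [[-0.058  0.028  0.998  0.074]
 [-0.944  0.325 -0.064  0.923]
 [-0.326 -0.945  0.007  0.283]
 [ 0.     0.     0.     1.   ]]
```

```bash
python3 -m creep '[[-1,-0.3,0,0,1],[-1,-0.3,0,0,1],[-1,-0.3,0,0,1],[-1,-0.3,0,0,1],[-1,-0.3,0,0,1],[-1,-0.3,0,0,1],[-1,-0.3,0,0,1],[-1,-0.3,0,0,1],[-1,-0.3,0,0,1],[-1,-0.3,0,0,1],[-1,-0.3,0,0,1]]'; python3 -c "
from h import *
o=robot.get_obs();print(o['joint_positions'].round(3),toolT().round(3))"
```

```text
time: 8.52
tool_pos: [0.0725, 0.958, 0.3591]
ee_rot: [-1.559, 0.531, -1.63]
wrist_force: [0.4, -0.1, 0.6]
width: 0.0941
[1.424 0.741 0.275 0.033 1.595 1.497] [[-0.051  0.041  0.998  0.073]
 [-0.861  0.505 -0.065  0.958]
 [-0.506 -0.862  0.01   0.359]
 [ 0.     0.     0.     1.   ]]
```

```bash
cat >> h.py <<'E'
def go(p,T=None):
    "tool-axes shift in units of 25 mm to TCP position p"
    T=toolT() if T is None else T
    return (T[:3,:3].T@(np.array(p)-T[:3,3])/.025).round(2)
E
python3 -c "
from h import *
print(go([.503,.02,.30]))"
```

```text
[ 32.61 -16.19  19.61]
```

```bash
python3 -m creep '[[0.96,-0.48,0.57,0,1],[0.96,-0.48,0.57,0,1],[0.96,-0.48,0.57,0,1],[0.96,-0.48,0.57,0,1],[0.96,-0.48,0.57,0,1],[0.96,-0.48,0.57,0,1],[0.96,-0.48,0.57,0,1],[0.96,-0.48,0.57,0,1],[0.96,-0.48,0.57,0,1],[0.96,-0.48,0.57,0,1],[0.96,-0.48,0.57,0,1],[0.96,-0.48,0.57,0,1],[0.96,-0.48,0.57,0,1],[0.96,-0.48,0.57,0,1],[0.96,-0.48,0.57,0,1],[0.96,-0.48,0.57,0,1],[0.96,-0.48,0.57,0,1]]'; python3 -c "
from h import *
o=robot.get_obs();print(o['joint_positions'].round(3),go([.503,.02,.30]))"
```

```text
time: 10.65
tool_pos: [0.2851, 0.4869, 0.3313]
ee_rot: [-1.558, 0.531, -1.63]
wrist_force: [0.1, -0.3, 0.0]
width: 0.0943
[ 0.716 -0.226  1.513  0.363  1.464  0.811] [16.27 -7.97  9.9 ]
```

```bash
python3 -m creep '[[0.96,-0.47,0.58,0,1],[0.96,-0.47,0.58,0,1],[0.96,-0.47,0.58,0,1],[0.96,-0.47,0.58,0,1],[0.96,-0.47,0.58,0,1],[0.96,-0.47,0.58,0,1],[0.96,-0.47,0.58,0,1],[0.96,-0.47,0.58,0,1],[0.96,-0.47,0.58,0,1],[0.96,-0.47,0.58,0,1],[0.96,-0.47,0.58,0,1],[0.96,-0.47,0.58,0,1],[0.96,-0.47,0.58,0,1],[0.96,-0.47,0.58,0,1],[0.96,-0.47,0.58,0,1],[0.96,-0.47,0.58,0,1],[0.96,-0.47,0.58,0,1]]'
python3 - <<'E'
from h import *
o=robot.get_obs();print(o['joint_positions'].round(3),toolT().round(3))
s=snap("wrist"); cv2.imwrite("pics/w1.png",s["frame"])
d=robot.spot_point("drawer_handle","wrist"); print(d)
if d: print(plane(s,[d[0]["centre"]],.052))
d=robot.look_for("drawer_handle","wrist"); print(d[:1])
print(proj(s,[[.51,.185,.031],[.51,.185,.073]]))
E
```

```text
time: 12.78
tool_pos: [0.5021, 0.0187, 0.2997]
ee_rot: [-1.557, 0.529, -1.63]
wrist_force: [0.5, -0.1, -0.3]
width: 0.0942
[-0.424 -0.002  1.373  0.53   1.913 -0.216] [[-0.051  0.043  0.998  0.502]
 [-0.862  0.503 -0.066  0.019]
 [-0.505 -0.863  0.012  0.3  ]
 [ 0.     0.     0.     1.   ]]
[{'centre': [276.7, 152.5], 'p': 0.74}]
[[0.50899715 0.18234001 0.052     ]]
[{'box': [193.5, 140.4, 170.6, 21.4], 'p': 0.84}]
[[277.33982162 156.68744846]
 [277.34949135 143.85941247]]
```

View pics/w1.png

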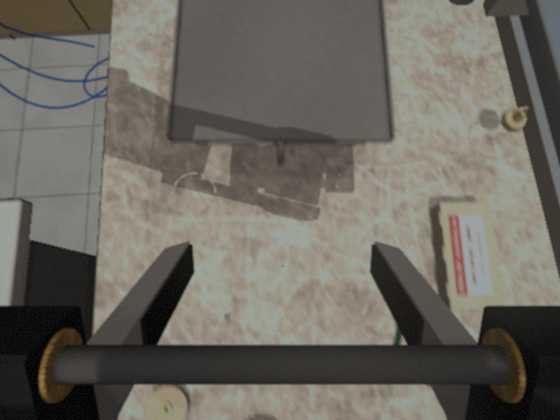

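The wrist view shows the overhang edge along row 140 (columns 170 to 393), with the handle poking out below it at column 280, rows 142–163.

Run:
```python
from h import *
s=snap("wrist")
print(plane(s,[[170,140],[393,139],[280,141]],.108).round(4), plane(s,[[281,163]],.031).round(4),plane(s,[[280,150]],.052).round(4))
g=np.array([.510,.177,.046]); T=toolT(); ax=T[:3,1]
p=g+.019*ax; out=np.array([-.061,-.998,0])
print(p, go(p+out*.09,T), "then", go(p,T)-go(p+out*.09,T))
```

```text
[[0.3872 0.182  0.108 ]
 [0.6412 0.1673 0.108 ]
 [0.5119 0.1729 0.108 ]] [[0.5139 0.1759 0.031 ]] [[0.5131 0.1858 0.052 ]]
[0.51079588 0.18657561 0.02960871] [ 2.79 10.87 -0.16] then [-3.1   1.82 -0.02]
```

```bash
python3 -m creep '[[0.23,0.9,0,0,1],[0.23,0.9,0,0,1],[0.23,0.9,0,0,1],[0.23,0.9,0,0,1],[0.23,0.9,0,0,1],[0.23,0.9,0,0,1],[0.23,0.9,0,0,1],[0.23,0.9,0,0,1],[0.23,0.9,0,0,1],[0.23,0.9,0,0,1],[0.23,0.9,0,0,1],[0.23,0.9,0,0,1]]'
python3 - <<'E'
from h import *
s=snap("wrist"); cv2.imwrite("pics/w2.png",s["frame"])
d=robot.spot_point("drawer_handle","wrist"); print(d)
if d: print(plane(s,[d[0]["centre"]],.052))
print(proj(s,[[.513,.181,.031],[.513,.181,.073]]))
T=toolT();g=np.array([.513,.180,.046]);print(T[:3,3],go(g+.019*T[:3,1],T))
E
```

```text
time: 14.48
tool_pos: [0.5091, 0.0976, 0.0317]
ee_rot: [-1.557, 0.53, -1.628]
wrist_force: [0.4, -0.4, -1.0]
width: 0.0939
[{'centre': [279.4, 99.6], 'p': 0.56}]
[[0.51248731 0.17928816 0.052     ]]
[[279.88136109 115.91159961]
 [280.50796517  72.96364834]]
[0.50681035 0.09812902 0.02976127] [-3.16  1.86  0.04]
```

View pics/w2.png

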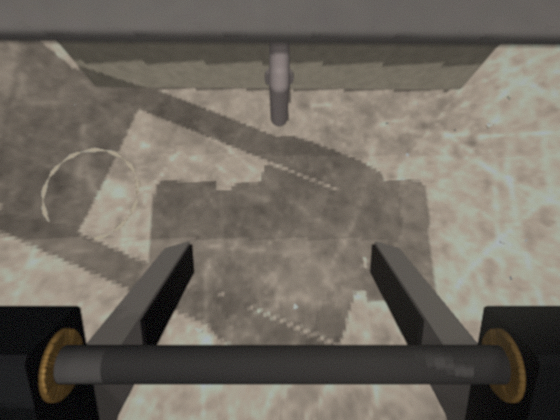

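The handle bow shows at column 280, rows 45–125, centred between the fingers and below the overhang edge at row 40. My estimate agrees with this, so I'll advance and close.

```bash
python3 -m creep '[[-0.8,0.47,0,0,1],[-0.8,0.47,0,0,1],[-0.8,0.47,0,0,1],[-0.76,0.45,0.04,0,1],[0,0,0,0,1],[0,0,0,0,-1],[0,0,0,0,-1],[0,0,0,0,-1],[0,0,0,0,-1],[0,0,0,0,-1],[0,0,0,0,-1]]'
python3 - <<'E'
from h import *
T=toolT();p=T[:3,3]; print(p-.019*T[:3,1], go(p+.205*np.array([-.061,-.998,0]),T))
E
```

```text
time: 15.95
tool_pos: [0.5162, 0.1876, 0.0312]
ee_rot: [-1.56, 0.53, -1.63]
wrist_force: [-0.3, 0.7, 0.1]
width: 0.0374
[0.51544637 0.17807294 0.04760091] [ 7.07 -4.14  0.04]
```

```bash
python3 -m creep '[[0,0,0,0,-1],[0,0,0,0,-1],[0,0,0,0,-1],[0,0,0,0,-1],[0,0,0,0,-1],[0.3,-0.17,0,0,-1],[0.6,-0.35,0,0,-1],[0.6,-0.35,0,0,-1]]'
```

```text
time: 16.95
tool_pos: [0.5105, 0.1461, 0.0311]
ee_rot: [-1.566, 0.533, -1.63]
wrist_force: [-3.8, 2.5, 3.0]
width: 0.0096
```

```bash
python3 -m creep '[[0.6,-0.35,0,0,-1],[0.6,-0.35,0,0,-1],[0.6,-0.35,0,0,-1],[0.6,-0.35,0,0,-1],[0.6,-0.35,0,0,-1],[0.6,-0.35,0,0,-1],[0.6,-0.35,0,0,-1],[0.6,-0.35,0,0,-1],[0.6,-0.35,0,0,-1],[0.3,-0.18,0,0,-1],[0,0,0,0,-1]]'
python3 - <<'E'
from h import *
T=toolT(); print(T.round(4), T[:3,3]-.019*T[:3,1])
E
```

```text
time: 18.32
tool_pos: [0.4999, -0.0176, 0.0311]
ee_rot: [-1.567, 0.537, -1.632]
wrist_force: [-4.7, 5.0, 5.8]
width: 0.0095
[[-0.0523  0.035   0.998   0.4999]
 [-0.8578  0.5101 -0.0628 -0.0176]
 [-0.5113 -0.8594  0.0034  0.0311]
 [ 0.      0.      0.      1.    ]] [ 0.49925394 -0.02727249  0.04745226]
```

```bash
python3 -m creep '[[0,0,0,0,1],[0,0,0,0,1],[0,0,0,0,1],[0,0,0,0,1],[0,0,0,0,1],[0,0,0,0,1],[0,-0.8,0,0,1],[0,-1,0,0,1],[0,-1,0,0,1],[0,-1,0,0,1],[0,-1,0,0,1],[0,-1,0,0,1],[0,-1,0,0,1],[0,-1,0,0,1],[0,-1,0,0,1]]'
python3 - <<'E'
from h import *
for n in ["wrist","top"]:
    s=snap(n); cv2.imwrite(f"pics/{n}3.png",s["frame"])
    for l,z in [("large_ring",.018),("crucible",.018),("ring",0),("left_bay",.018),("right_bay",.018),("drawer_handle",.052)]:
        d=robot.spot_point(l,n); print(n,l,[(round(e["p"],2),np.round(e["centre"]).tolist(),plane(s,[e["centre"]],z).round(3).tolist()) for e in d])
print(toolT().round(4))
E
```

```text
time: 20.2
tool_pos: [0.4934, -0.1315, 0.2214]
ee_rot: [-1.56, 0.53, -1.63]
wrist_force: [1.2, 0.5, -0.3]
width: 0.0938
wrist large_ring [(0.78, [320.0, 57.0], [[0.56, 0.14, 0.018]])]
wrist crucible [(0.93, [232.0, 62.0], [[0.45, 0.139, 0.018]])]
wrist ring [(0.65, [256.0, 338.0], [[0.464, -0.19, 0.0]])]
wrist left_bay [(0.96, [233.0, 65.0], [[0.451, 0.134, 0.018]])]
wrist right_bay []
wrist drawer_handle [(0.6, [279.0, 176.0], [[0.499, -0.027, 0.052]])]
top large_ring [(0.94, [241.0, 203.0], [[0.558, 0.126, 0.018]])]
top crucible [(0.6, [235.0, 242.0], [[0.452, 0.142, 0.018]])]
top ring [(0.77, [358.0, 236.0], [[0.46, -0.191, 0.0]])]
top left_bay [(0.81, [243.0, 240.0], [[0.456, 0.122, 0.018]])]
top right_bay [(0.91, [246.0, 198.0], [[0.571, 0.112, 0.018]])]
top drawer_handle [(0.65, [295.0, 222.0], [[0.496, -0.019, 0.052]]), (0.15, [381.0, 157.0], [[0.668, -0.258, 0.052]])]
[[-0.0513  0.0411  0.9978  0.4935]
 [-0.8613  0.504  -0.065  -0.1309]
 [-0.5056 -0.8627  0.0095  0.2205]
 [ 0.      0.      0.      1.    ]]
```

View pics/wrist3.png

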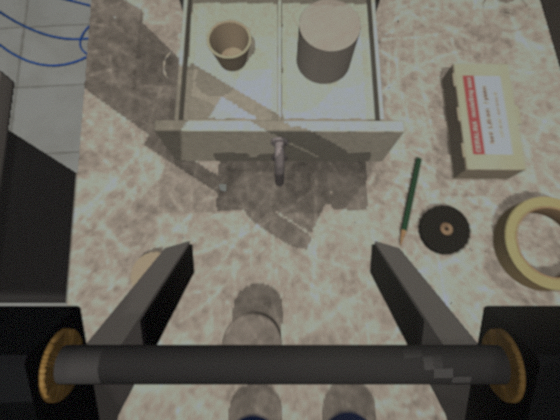

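The drawer is open. In the wrist view the large ring, top rim at (329,27), stands in the far right bay. The crucible is at (230,45) in the left bay, and the steel ring is at (252,330).

Run:
```python
from h import *
s=snap("wrist")
print("panel inner top",plane(s,[[200,122],[330,122],[380,122]],.095).round(3).tolist())
print("large bottom front",plane(s,[[326,82]],.018).round(3),"top rim c",plane(s,[[329,27]],.080).round(3), "walls", plane(s,[[281,110]],.033).round(3),plane(s,[[377,110]],.038).round(3))
T=toolT(); p=np.array([.462,-.181,.026]); up=p+[0,0,.17]
a=go(up,T); print(a, go(p,T)-a)
```

```text
panel inner top [[0.426, 0.018, 0.095], [0.55, 0.01, 0.095], [0.598, 0.007, 0.095]]
large bottom front [[0.565 0.103 0.018]] top rim c [[0.563 0.13  0.08 ]] walls [[0.507 0.06  0.033]] [[0.616 0.051 0.038]]
[ 2.29 -0.21 -1.14] [ 3.43  5.87 -0.06]
```

```bash
python3 -m creep '[[0.76,-0.07,-0.38,0,1],[0.76,-0.07,-0.38,0,1],[0.76,-0.07,-0.38,0,1],[0,0,0,0,1],[0.43,0.73,-0.01,0,1],[0.43,0.73,-0.01,0,1],[0.43,0.73,-0.01,0,1],[0.43,0.73,-0.01,0,1],[0.43,0.73,-0.01,0,1],[0.43,0.73,-0.01,0,1],[0.43,0.73,-0.01,0,1],[0.43,0.73,-0.01,0,1],[0,0,0,0,1],[0,0,0,0,-1],[0,0,0,0,-1],[0,0,0,0,-1],[0,0,0,0,-1],[0,0,0,0,-1],[0,0,0,0,-1]]'
python3 - <<'E'
from h import *
T=toolT();p=T[:3,3];print(p,go(p+[0,0,.12],T))
E
```

```text
time: 23.32
tool_pos: [0.462, -0.1816, 0.0272]
ee_rot: [-1.558, 0.53, -1.63]
wrist_force: [0.7, -1.0, 3.4]
width: 0.0545
[ 0.46202202 -0.18155913  0.02721118] [-2.42 -4.14  0.05]
```

```bash
python3 -m creep '[[0,0,0,0,-1],[-0.2,-0.35,0,0,-1],[-0.4,-0.7,0,0,-1],[-0.4,-0.7,0,0,-1],[-0.4,-0.7,0,0,-1],[-0.4,-0.7,0,0,-1],[-0.4,-0.7,0,0,-1],[-0.4,-0.7,0,0,-1],[0,0,0,0,-1]]'
python3 - <<'E'
from h import *
s=snap("wrist"); s2=snap("scene")
f2=cv2.resize(s2["frame"][180:330,200:400],(560,420),interpolation=cv2.INTER_CUBIC)
cv2.imwrite("pics/held.png",cv2.resize(np.hstack([s["frame"],f2]),(800,300)))
T=toolT(); print(T.round(4))
E
```

```text
time: 24.45
tool_pos: [0.461, -0.1834, 0.1598]
ee_rot: [-1.556, 0.527, -1.628]
wrist_force: [0.5, -0.3, -1.5]
width: 0.0545
[[-0.0516  0.0411  0.9978  0.4601]
 [-0.8614  0.5037 -0.0653 -0.1827]
 [-0.5052 -0.8629  0.0094  0.1574]
 [ 0.      0.      0.      1.    ]]
```

View pics/held.png

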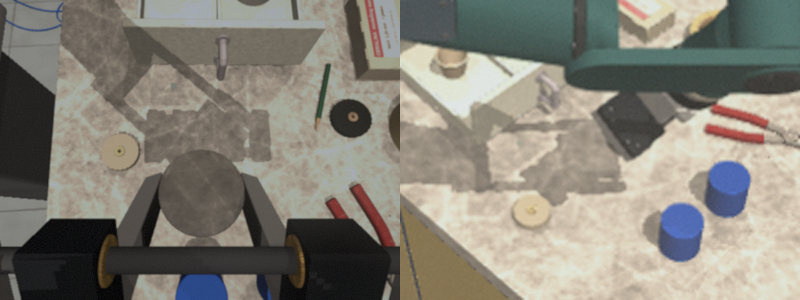

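The ring is held between the pads, its top disc at roughly x 221–343 and y 210–332 in full-resolution pixels. I'll check whether it hangs upright.

Run:
```python
from h import *
s=snap("wrist"); T=toolT(); g=T[:3,3]-.019*T[:3,1]
a=np.linspace(0,2*np.pi,60)
for tilt in (-.2,-.1,0,.1,.2,.53):
    Q=R.from_rotvec(T[:3,2]*tilt).as_matrix()
    for dy in (0,):
        c=np.c_[.0275*np.cos(a),.0275*np.sin(a),0*a+.055-.042]@Q.T+g+[0,dy,0]
        P=proj(s,c); print(tilt,P.min(0).round(),P.max(0).round())
b=(.566,.122); ring=np.array([.561,.056]); 
p=np.r_[ring,.018+.042+.003]+.019*T[:3,1]
up=p.copy(); up[2]=T[2,3]; print("hover",go(up,T),"down",go(p,T)-go(up,T),p)
```

```text
-0.2 [221. 211.] [344. 331.]
-0.1 [221. 211.] [344. 335.]
0 [220. 212.] [344. 338.]
0.1 [220. 214.] [344. 340.]
0.2 [220. 217.] [344. 341.]
0.53 [220. 230.] [344. 341.]
hover [-8.75  5.17  3.42] down [ 2.23  3.81 -0.04] [0.56176742 0.06558462 0.04661263]
```

```bash
python3 -m creep '[[-0.8,0.47,0.31,0,-1],[-0.8,0.47,0.31,0,-1],[-0.8,0.47,0.31,0,-1],[-0.8,0.47,0.31,0,-1],[-0.8,0.47,0.31,0,-1],[-0.8,0.47,0.31,0,-1],[-0.8,0.47,0.31,0,-1],[-0.8,0.47,0.31,0,-1],[-0.8,0.47,0.31,0,-1],[-0.8,0.47,0.31,0,-1],[-0.75,0.47,0.32,0,-1],[0,0,0,0,-1],[0,0,0,0,-1]]'
python3 - <<'E'
from h import *
s=snap("wrist"); cv2.imwrite("pics/hov.png",s["frame"]); T=toolT(); print(T.round(3)[:3,3],go([.5618,.0656,.0466],T))
E
```

```text
time: 26.22
tool_pos: [0.5615, 0.0648, 0.1567]
ee_rot: [-1.562, 0.53, -1.631]
wrist_force: [1.0, 0.2, -0.6]
width: 0.0545
[0.562 0.065 0.157] [ 2.19  3.83 -0.04]
```

View pics/hov.png

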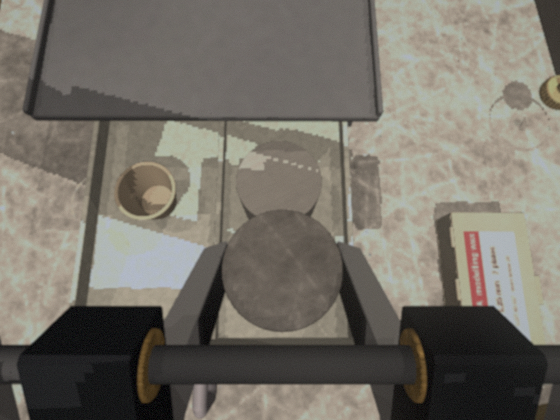

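The held ring, at (282,270), hovers over the bay. The bay runs from the divider at column 224 to the side wall at column 347, with the large ring's top at (280,178) behind it.

Run:
```python
from h import *
s=snap("wrist")
print(plane(s,[[279,182]],.080).round(3),plane(s,[[237,180],[322,180]],.08).round(3).tolist(),plane(s,[[224,210],[347,210],[224,335],[347,335]],.035).round(3).tolist())
```

```text
[[0.564 0.132 0.08 ]] [[0.532, 0.136, 0.08], [0.598, 0.132, 0.08]] [[0.515, 0.124, 0.035], [0.624, 0.117, 0.035], [0.512, 0.019, 0.035], [0.613, 0.012, 0.035]]
```

```bash
python3 -m creep '[[0.31,0.54,0.02,0,-1],[0.31,0.54,0.02,0,-1],[0.31,0.54,0.02,0,-1],[0.31,0.54,0.02,0,-1],[0.31,0.54,0,0,-1],[0.31,0.54,0,0,-1],[0.31,0.54,0,0,-1],[0,0,0,0,-1],[0.02,0.035,0,0,-1],[0,0,0,0,-1]]'
```

```text
time: 27.58
tool_pos: [0.5657, 0.066, 0.0483]
ee_rot: [-1.558, 0.53, -1.63]
wrist_force: [-0.2, 0.1, 0.5]
width: 0.0547
```

```bash
python3 -m creep '[[0.02,0.035,0,0,-1],[0,0,0,0,-1],[0.02,0.035,0,0,-1],[0,0,0,0,-1],[0,0,0,0,-1]]'
```

```text
time: 28.2
tool_pos: [0.5652, 0.0661, 0.0456]
ee_rot: [-1.559, 0.53, -1.63]
wrist_force: [-0.5, -0.1, -0.3]
width: 0.0546
```

```bash
python3 -m creep '[[0.02,0.035,0,0,-1],[0,0,0,0,-1],[0.02,0.035,0,0,-1],[0,0,0,0,-1],[0,0,0,0,-1]]'
```

```text
time: 28.82
tool_pos: [0.5654, 0.0663, 0.0452]
ee_rot: [-1.559, 0.531, -1.629]
wrist_force: [-3.2, -1.4, 6.7]
width: 0.0546
```

Contact with the floor (6.7 N upward). Next I'll release and lift straight up.

```bash
python3 -m creep '[[0,0,0,0,0.6],[0,0,0,0,0.6],[0,0,0,0,0.6],[0,0,0,0,0.6],[-0.1,-0.17,0,0,0.6],[-0.4,-0.7,0,0,0.6],[-0.4,-0.7,0,0,0.6],[-0.4,-0.7,0,0,0.6],[-0.4,-0.7,0,0,0.6],[-0.4,-0.7,0,0,0.6],[-0.4,-0.7,0,0,0.6],[0.5,-0.3,0,0,0.6],[1,-0.6,0,0,0.6],[1,-0.6,0,0,0.6]]'
python3 - <<'E'
from h import *
s=snap("wrist"); cv2.imwrite("pics/w5.png",s["frame"]); T=toolT(); print(T.round(3)[:3,3])
for l,z in [("large_ring",.018),("crucible",.018),("ring",.018),("drawer_handle",.052)]:
    print(l,[(round(e["p"],2),plane(s,[e["centre"]],z).round(3).tolist()) for e in robot.spot_point(l,"wrist")])
E
```

```text
time: 30.58
tool_pos: [0.5585, -0.0092, 0.1691]
ee_rot: [-1.562, 0.53, -1.631]
wrist_force: [0.3, 0.0, -0.4]
width: 0.075
[ 0.559 -0.013  0.169]
large_ring [(0.58, [[0.564, 0.137, 0.018]])]
crucible [(0.8, [[0.452, 0.142, 0.018]])]
ring [(0.94, [[0.565, 0.06, 0.018]])]
drawer_handle [(0.82, [[0.499, -0.028, 0.052]])]
```

View pics/w5.png

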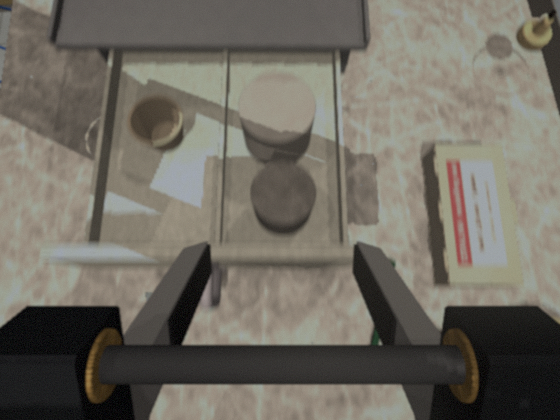

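Both rings and the crucible are standing: ring at (283,195), large ring at (277,110), crucible at (157,120). I'll push the drawer shut with closed fingers on the bow.

Run:
```python
from h import *
T=toolT(); a=[.496,-.09,.169]; b=[.496,-.09,.046]; c=[.498,-.05,.046]; d=[.512,.175,.046]
print(go(a,T), go(b,T)-go(a,T), go(c,T)-go(b,T), go(d,T)-go(c,T))
```

```text
[ 2.97 -1.74 -2.29] [ 2.49  4.24 -0.05] [-1.38  0.81 -0.02] [-7.77  4.56 -0.03]
```

```bash
python3 -m creep '[[0.99,-0.58,-0.6,0,-1],[0.99,-0.58,-0.8,0,-1],[0.99,-0.58,-0.89,0,-1],[0,0,0,0,-1],[0.31,0.53,0,0,-1],[0.31,0.53,0,0,-1],[0.31,0.53,0,0,-1],[0.31,0.53,0,0,-1],[0.31,0.53,0,0,-1],[0.31,0.53,0,0,-1],[0.31,0.53,0,0,-1],[0.31,0.53,0,0,-1],[0,0,0,0,-1]]';  python3 - <<'E'
from h import *
s=snap("wrist"); T=toolT(); print(T[:3,3],robot.get_obs()["width"])
print([(e["p"],plane(s,[e["centre"]],.052).round(3)) for e in robot.spot_point("drawer_handle","wrist")])
print(go([.512,.173,.046],T))
E
```

```text
time: 32.45
tool_pos: [0.4967, -0.0895, 0.0453]
ee_rot: [-1.563, 0.531, -1.632]
wrist_force: [0.3, 0.4, -0.6]
width: 0.0006
[ 0.49737781 -0.08976678  0.04632979] 0.0007099514046889385
[(0.55, array([[ 0.499, -0.028,  0.052]]))]
[-9.07  5.34 -0.1 ]
```

```bash
python3 -m creep '[[-0.4,0.235,0,0,-1],[-0.4,0.235,0,0,-1],[-0.3,0.175,0,0,-1],[-0.2,0.118,0,0,-1],[-0.2,0.118,0,0,-1],[-0.2,0.118,0,0,-1],[-0.3,0.176,0,0,-1],[-0.4,0.235,0,0,-1],[-0.4,0.235,0,0,-1],[-0.4,0.235,0,0,-1],[-0.4,0.235,0,0,-1],[-0.4,0.235,0,0,-1],[-0.4,0.235,0,0,-1],[-0.4,0.235,0,0,-1],[-0.4,0.235,0,0,-1],[-0.4,0.235,0,0,-1]]';  python3 - <<'E'
from h import *
T=toolT(); print(T[:3,3],go([.512,.173,.046],T))
s=snap("wrist")
print([(e["p"],plane(s,[e["centre"]],.052).round(3)) for e in robot.spot_point("drawer_handle","wrist")])
E
```

```text
time: 34.55
tool_pos: [0.5083, 0.0728, 0.0467]
ee_rot: [-1.56, 0.53, -1.63]
wrist_force: [0.2, -2.7, 1.1]
width: 0.0008
[0.50825852 0.07283839 0.04665341] [-3.45  2.05 -0.11]
[(0.69, array([[0.507, 0.085, 0.052]]))]
```

```bash
python3 -m creep '[[-0.4,0.235,0,0,-1],[-0.4,0.235,0,0,-1],[-0.4,0.235,0,0,-1],[-0.4,0.235,0,0,-1],[-0.4,0.235,0,0,-1],[-0.4,0.235,0,0,-1],[-0.3,0.176,0,0,-1],[-0.2,0.118,0,0,-1],[-0.15,0.09,0,0,-1],[-0.1,0.06,0,0,-1],[-0.1,0.06,0,0,-1],[-0.1,0.06,0,0,-1]]'
```

```text
time: 36.15
tool_pos: [0.5146, 0.1691, 0.0464]
ee_rot: [-1.56, 0.53, -1.631]
wrist_force: [-1.4, -1.7, 0.1]
width: 0.0004
```

```bash
python3 -m creep '[[-0.1,0.06,0,0,-1],[-0.1,0.06,0,0,-1],[0,0,0,0,-1],[0,0,0,0,-1]]';python3 -m creep '[[-0.1,0.06,0,0,-1],[-0.1,0.06,0,0,-1],[0,0,0,0,-1],[0,0,0,0,-1]]'
```

```text
time: 36.65
tool_pos: [0.515, 0.175, 0.0464]
ee_rot: [-1.559, 0.53, -1.63]
wrist_force: [-0.9, -1.5, 0.4]
width: 0.0004
time: 37.15
tool_pos: [0.5151, 0.1766, 0.0461]
ee_rot: [-1.559, 0.522, -1.629]
wrist_force: [-6.0, -17.1, 7.1]
width: 0.0004
```

```bash
python3 -m creep '[[-0.1,0.06,0,0,-1],[0,0,0,0,-1]]'; python3 -m creep '[[0.5,-0.3,0,0,-1],[1,-0.6,0,0,-1],[1,-0.6,0,0,-1],[1,-0.6,0,0,-1],[0,-1,0,0,-1],[0,-1,0,0,-1],[0,-1,0,0,-1],[0,-1,0,0,-1],[0,-1,0,0,-1],[0,-1,0,0,-1],[0,0,0,0,-1],[0,0,0,0,-1]]'
python3 - <<'E'
from h import *
s=snap("wrist"); s2=snap("scene"); s3=snap("top")
print([(e["p"],plane(s,[e["centre"]],.052).round(3)) for e in robot.spot_point("drawer_handle","wrist")])
for l in ["felt_wheel","brush_wheel","pliers","carver"]:
    print(l,[(round(e["p"],2),plane(s3,[e["centre"]],0).round(3).tolist()) for e in robot.spot_point(l,"top")])
cv2.imwrite("pics/fin.png",cv2.resize(np.hstack([s["frame"],s2["frame"]]),(800,300)))
E
```

```text
time: 37.4
tool_pos: [0.5152, 0.1771, 0.0461]
ee_rot: [-1.559, 0.517, -1.629]
wrist_force: [-9.9, -25.8, 12.8]
width: 0.0004
time: 38.9
tool_pos: [0.5025, 0.0068, 0.1758]
ee_rot: [-1.561, 0.531, -1.631]
wrist_force: [-0.4, 0.1, -0.3]
width: 0.0004
[(0.76, array([[0.511, 0.19 , 0.052]]))]
felt_wheel []
brush_wheel [(0.54, [[0.679, -0.098, 0.0]])]
pliers []
carver [(0.57, [[0.343, -0.366, 0.0]])]
```

View pics/fin.png

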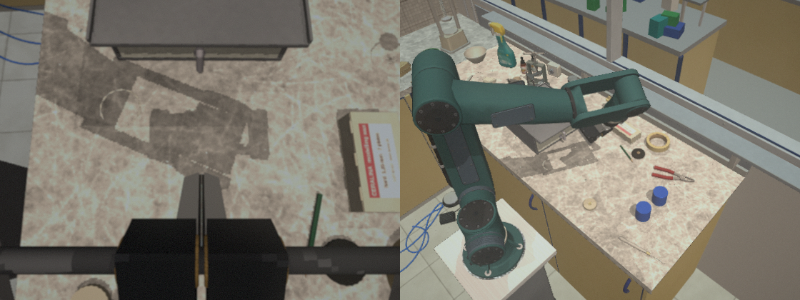

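```bash
python3 -c "
from bench import robot
print(robot.get_obs()['time'],robot.close_job())"
```

```text
the job is handed in; nothing more can be done
39.3 None
```

The drawer is shut with the steel ring standing in the larger ring's compartment. I handed the job in at 39.3 s; no verdict is reported.

**What I did:** The moves can't tilt the tool directly. I leaned it about 30° by pushing past the end of the arm's reach, which let it get under the overhang to the handle. With that lean I pulled the drawer open about 205 mm. I then picked up the ring and set it down in the right bay, in front of the larger ring. Last, I pushed the drawer shut with closed fingers on the handle and backed away.

**Last checks:**
- **Before closing:** The wrist picture showed the ring at about (0.565, 0.060), the larger ring at (0.564, 0.135) and the crucible in the other bay. All three were upright.
- **Drawer shut:** The push ended on a firm stop at about 26 N. The handle was then seen at y = 0.190, against about 0.180 at the start. My cabinet fit had put the shut position at 0.185, a disagreement of about 5 mm, which is about the error of that fit. I couldn't see inside once the drawer was shut.
- **Bystanders:** The brush wheel read about 13 mm from the first wide-view estimate, and 2 mm by the scene camera's. The carver read about 12 mm from its first position. I put both down to detector error, as nothing touched them. The detector missed the felt wheel and pliers in the final top view. In the final scene picture they looked to be where they were, but I did not measure them.

I viewed 10 pictures.

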